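# Centre-punch the pump plate on the marking slide

### The job

Push the slide that carries the pump plate all the way home against its end stop. Then take the automatic centre punch from its stand, set its tip inside the small scribed circle on the plate and press it straight down until its spring trips, with the slide still home; let it trip nowhere else. Hang the punch back in the fork of its stand, upright by its collar, with the slide left home and the other loose things left standing where they are.

Things in the scene. Friction and masses are not known exactly. Their poses are not given: they have to be found in the camera images.
- fixture: Marking fixture, fixed to the bench: a low grey bed 100 mm (its x) by 210 mm (its y), two steel rails and, at its +y end, a dark end stop 70 mm wide whose top is 35 mm above the bench. Origin at the centre of its underside, z up; +y is the direction in which the slide travels home.
- table (a joint): Travel of the aluminium slide (80 x 110 x 12 mm, its top 35 mm above the bench) along the bed's +y, in m: 0 = far from the stop, 0.060 = home against the end stop. It starts somewhere between 0 and 0.025. About 3 N of friction; it stays where it is left.
- knob_top (a point): Top centre of the slide's black upright round knob, at the middle of its -x side (towards the robot); 22 mm diameter over the upper 34 mm, thinner below; its top is 86 mm above the bench. It moves with the slide. Its axis stands 25 mm clear of the plate.
- mark (a point): Centre of the scribed circle (10 mm inside diameter, with a scribed cross through it) on the bare end of the pump plate, the flat end nearest the end stop; on the plate's top face, 41 mm above the bench; 58 mm in +x and 30 mm in +y (bed axes) from the knob's axis. Moves with the slide. The plate (62 x 104 mm) is clamped to the slide; its gear, at the other end, rises to 53 mm above the bench and its rim is 20 mm from the mark.
- punch: Automatic centre punch, steel, about 0.31 kg (varies), 140 mm long, round. Origin on its axis at the underside of the collar; z points up towards the cap. Collar 38 mm diameter from z = 0 to 8 mm; banded round grip 24 mm diameter from z = 8 to 52 mm, cap 27 mm diameter from 52 to 60 mm; below the collar the body is 18 mm diameter down to z = -56 mm, then an 11 mm nose with a conical tip at z = -80 mm. It starts hanging upright by its collar in the fork of the stand.
- punch_nose (a joint): How far the nose is pushed into the punch, in m: 0 = out (sprung), 0.013 = fully in. The push needed is 3 N at first and 4 N at 4 mm, then rises to about 11 N near 6 mm and snaps back (the trip) to about 5 N from 7 mm on; it counts as tripped beyond 0.008. Lifting the punch lets the nose spring out and resets it.
- punch_tip (a point): The point of the punch's nose, on its axis.
- stand: Tool stand, fixed: dark foot 90 x 90 x 8 mm, grey upright at its +x side, and a two-pronged fork pointing to its -x (towards the robot), open at that end and from above; the prong tops are 100 mm above the bench and nothing rises higher. Origin at the centre of its underside, z up.
- fork (a point): Place where the punch hangs: middle of the fork's slot at the height of the prong tops, 100 mm above the bench; the punch's origin is here when it hangs in the middle. The slot is 26 mm wide across the stand's y and runs from 25 mm on its -x side (open end) to 27 mm on its +x side; the foot is 92 mm below. The prongs are 15 mm wide and 8 mm thick.
- tablet_bottle: white bottle with a white cap, 56x56x103 mm; loose bystander, to be left in place. Origin at the centre of its underside.
- black_can: black can, 57x57x92 mm; loose bystander, to be left in place. Origin at the centre of its underside.
- carburettor: grey metal carburettor with a black cap, 78x62x106 mm; loose bystander, to be left in place. Origin at the centre of its underside.
- brake_caliper: grey brake caliper lying flat, 73x112x37 mm; loose bystander, to be left in place. Origin at the centre of its underside.
- spark_plug: spark plug lying on its side, 21x64x21 mm; loose bystander, to be left in place. Origin at the centre of its underside.

How it is judged:
On the way, in this order (a step that is already met when the one before it is completed fails the run):
1. the slide is home against its end stop (value of joint table above 0.0575 m), for 0.1 s.
2. the punch, held upright, trips with its tip inside the scribed circle, the slide still home (value of joint table above 0.0575 m and value of joint punch_nose above 0.008 m and horizontal distance between punch_tip and mark below 0.005 m and distance between punch_tip and mark below 0.007 m and angle between punch's own z axis and vertical below 0.15 rad), for 0.02 s.
At the end, for the whole second after the job is handed in: The slide is home (within 2.5 mm of its stop); the punch hangs by its collar in the fork: its origin within 22 mm of the fork point sideways and 4 mm in height, upright within 0.12 rad, at rest and released (value of joint table above 0.0575 m and horizontal distance between punch and fork below 0.022 m and z of punch in the frame of fork between -0.004 and 0.004 m and angle between punch's own z axis and vertical below 0.12 rad and linear speed of punch below 0.03 m/s and contact force between the fingers and punch below 0.1 N); the robot touches nothing.
It fails at once if the punch trips anywhere but at the scribed circle (more than 6 mm off its centre), or while the slide is not home (value of joint punch_nose above 0.008 m and velocity of joint punch_nose above 0.002 m/s and (not (value of joint table above 0.0575 m) or distance between punch_tip and mark above 0.009 m or horizontal distance between punch_tip and mark above 0.006 m)).
It fails at once if a loose bystander is moved more than 30 mm or tipped over (distance of any of tablet_bottle, black_can, carburettor, brake_caliper, spark_plug from where it was at the start of the episode above 0.03 m or angle between any of tablet_bottle, black_can, carburettor, brake_caliper, spark_plug's own z axis and vertical above 0.5 rad).
It also fails if it takes over 64 s, if anything falls off the work surface, if the arm or the gripper's body presses on something with over 40 N, if the wrist force passes 120 N, or if a joint passes its speed limit or range.

### The arm

A 6-joint arm with a two-finger parallel gripper is mounted at the origin on a cart in front of the work surface, level with it; the furniture and walls round the work are solid. World frame = base frame: x ahead of the robot, y to its left, z up, the work surface at z = 0. Lengths are in m, angles in rad, forces in N, time in s.
With the tool pointing down it reaches from about 0.425 to 0.95 m from the base axis. Payload 3.5 kg.
Tool frame: the origin (TCP) lies midway between the tips of the shut fingers; the grasp point (between the pads) lies 19 mm behind it; z points along the fingers, y is the line along which they close (so a half turn about z gives the same grasp; the last joint's range is limited). The gripper opens to 85 mm and grips with 20 to 120 N. Pads are 22 mm wide; open, the fingers measure 114 mm over their backs; the gripper's body (76 mm by 85 mm) begins 54 mm behind the grasp point. The pads swing forward as they close: fully open they stand 13 mm farther back than shut.
Start: joints at [1.149, 0.286, 1.577, -0, 1.279, -0.15], TCP at [0.181, 0.65, 0.199] pointing down, gripper open.
Joint ranges: [-2.77, 2.77], [-0.9, 2.22], [0.21, 2.48], [-1.53, 4.67], [0.24, 2.81], [-2.84, 2.84]. Speed limits (rad/s): [2.79, 2.79, 3.14, 3.14, 3.14, 3.14].

### API

Orientations are given as a unit quaternion [x, y, z, w].
In Python, from bench import observe, read_camera, workorder gives the robot as it stands.
- The arm moves only by the shell command python3 -m jog 'ROWS'. ROWS is JSON, a list of rows, each a list of 3 entries, a list of its own where there are three numbers: the finger opening in cm, from 0 to 8.54, then the shift along the tool's x, y, z in cm, then the turn, a rotation vector about the tool's x, y, z in rad. In form: [[gripper, [tx, ty, tz], [rx, ry, rz]], ...]. A call has 1 to 10 rows; each row is the pose to reach, as a shift and turn from the pose commanded when the call began, along the tool's axes at that moment; what a row does not reach only later rows make up. A row lasts 1/8 s, in which the tool goes at most 62.5 mm and 10.7 degrees, less where a joint would pass 70% of its speed; a pose out of reach is approached as far as the arm can. A call with a gripper value outside its range is refused whole. The fingers move at their own pace and stop on an object; the grip force is fixed at half the most. Time passes only in rows, so rows that repeat a pose let the fingers close. It gives the time, the measured TCP pose, the force, the opening and the grip force at its end, in the units of the state.
- observe(): the state, without advancing time (a new reading comes with each control period).
- read_camera(name): name is "scene" or "top" or "wrist"; returns a dict with "color" (400x640x3 uint8, red, green, blue), "range_z" (400x640 float32, m along the optical axis (not along the pixel's ray), 0 where there is no reading), "fov_y" (degrees; the focal length in pixels is half the picture's height over the tangent of half this angle, whatever the lens; pixels are square), "cx", "cy" (the principal point, pixels), "view" (4x4, takes a point from world to camera coordinates); the wrist camera has in their place "T_tool_cam" (4x4, takes a point from camera to tool coordinates, whose origin is the TCP and whose axes are the flange's). Camera axes: x right, y down, z forward; pixel columns grow to the right and rows downward; lengths in m; the calibration is good to about 2 mm. The wrist camera is an equidistant fisheye: a pixel r from the principal point sees the ray r / f radians off the axis. A picture is of the moment at which its call begins: read the wrist's pose just before it.
- workorder.finish_job(): hands the job in; it is judged then, once.
The state is a dict: "clock": time; "joint_positions": joint angles; "qvel": joint speeds; "joint_torque": joint torques, N m; "tool_pos": TCP position; "orientation": TCP orientation; "force": force on the tool from outside, world axes, zero at the start; "moment": the same for the moment, N m; "gripper_width": finger opening in m; "grip_force": force on a finger pad.
Only numpy, scipy, OpenCV 4.12 (cv2) and the standard library are available. Lean on these libraries where they do the work, as an engineer would, in place of code of your own. Each camera call takes 0.05 s, during which the arm holds its last target. There are 200 camera calls.

## Working session

There is one attempt and no reset: what is moved stays moved. The work goes in short steps, Python scripts to look and compute and a shell command to move; the robot and the scene stay as the last step left them, time stands still between calls to the robot, and variables do not carry over. Pictures are saved under pics/ and viewed, at most 10 in all, crops included, and the job is handed in when it is done.

```bash
mkdir -p pics; ls
cat > h.py <<'E'
import numpy as np, cv2
from bench import observe, read_camera
from scipy.spatial.transform import Rotation as R
def cloud(c):
    h,w=c["range_z"].shape; f=h/2/np.tan(np.radians(c["fov_y"])/2)
    u,v=np.meshgrid(np.arange(w),np.arange(h)); z=c["range_z"]
    P=np.stack([(u-c["cx"])/f*z,(v-c["cy"])/f*z,z,np.ones_like(z)],-1)
    W=P@np.linalg.inv(c["view"]).T
    return W[...,:3]
def ray(c,u,v,zp):
    h=c["color"].shape[0]; f=h/2/np.tan(np.radians(c["fov_y"])/2)
    M=np.linalg.inv(c["view"]); d=M[:3,:3]@np.array([(u-c["cx"])/f,(v-c["cy"])/f,1]); o=M[:3,3]
    return o+d*(zp-o[2])/d[2]
def save(n,im): cv2.imwrite(f"pics/{n}.png",cv2.cvtColor(im,cv2.COLOR_RGB2BGR))
E
python3 - <<'E'
from h import *
import pickle
s=observe(); print(s)
for n in("top","scene"):
    c=read_camera(n); pickle.dump(c,open(n+".pkl","wb")); save(n,c["color"]); print(n,c["fov_y"],c["cx"],c["cy"],np.linalg.inv(c["view"]).round(3))
E
```

```text
pics
{'clock': 0.0, 'joint_positions': array([ 1.14899708e+00,  2.87195926e-01,  1.57819574e+00,  4.14173919e-05,
        1.27859428e+00, -1.49986541e-01]), 'qvel': array([-0.0016334 ,  0.00163897,  0.00067828,  0.00120685, -0.001623  ,
       -0.00049583]), 'joint_torque': array([ 1.98763279e-03, -4.05980122e+01, -2.92624694e+01,  1.04796317e-05,
        5.71738303e-03, -5.75396584e-07]), 'tool_pos': array([0.18086849, 0.64954934, 0.19741695]), 'orientation': array([ 1.35494200e-01,  9.90777417e-01, -1.14248255e-03, -3.56489907e-04]), 'force': array([ 0.06269271,  0.07631316, -0.17128437]), 'moment': array([0.02506476, 0.00684517, 0.02767357]), 'grip_force': 0.0, 'gripper_width': 0.08548068479441585}
top 51.08284210535807 315.5983314742232 200.8121252246563 [[-0.096 -0.972  0.216  0.263]
 [-0.995  0.094 -0.019  0.161]
 [-0.002 -0.216 -0.976  1.258]
 [ 0.     0.     0.     1.   ]]
scene 47.071699888867784 313.43215866068385 197.39847812728522 [[ 0.655 -0.58   0.484 -0.064]
 [-0.755 -0.496  0.428 -0.348]
 [-0.008 -0.646 -0.763  1.04 ]
 [ 0.     0.     0.     1.   ]]
```

View pics/top.png

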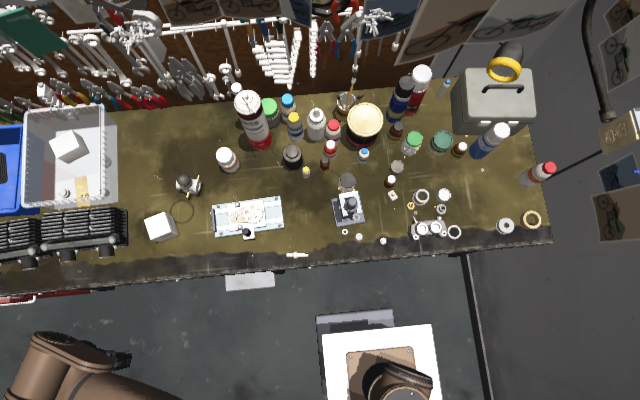

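View pics/scene.png

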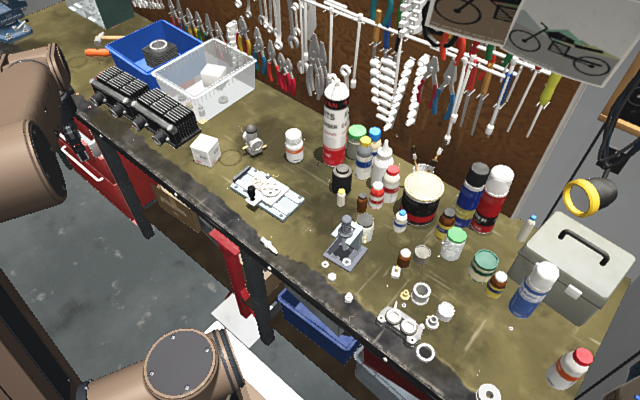

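Top view: fixture near (248,217) with knob (247,233), stand with punch at (349,207). I'll enlarge both.

Run:
```python
from h import *
import pickle
t=pickle.load(open("top.pkl","rb")); s=pickle.load(open("scene.pkl","rb"))
a=cv2.resize(t["color"][185:250,200:300],(800,520),interpolation=cv2.INTER_CUBIC)[:300*2]
b=cv2.resize(t["color"][165:235,320:380],(360,420),interpolation=cv2.INTER_CUBIC)
e=cv2.resize(s["color"][205:275,315:375],(360,420),interpolation=cv2.INTER_CUBIC)
save("fx",a); 
print("end")
W=cloud(t)
for z0,z1,(r0,r1,c0,c1) in [(.025,.06,(185,250,200,300)),(.07,.095,(185,250,200,300)),(.09,.106,(165,235,320,380)),(.108,.13,(165,235,320,380)),(.13,.175,(165,235,320,380))]:
    P=W[r0:r1,c0:c1].reshape(-1,3); m=(P[:,2]>z0)&(P[:,2]<z1); P=P[m]
    print(z0,z1,len(P),P.min(0).round(3) if len(P) else'',P.max(0).round(3) if len(P) else'',np.median(P,0).round(3) if len(P) else'', cv2.minAreaRect(P[:,:2].astype(np.float32)*1000) if len(P)>3 else '')
f=np.zeros((520,800,3),np.uint8); f[:420,:360]=b; f[:420,400:760]=e; save("st",f)
```

```text
end
0.025 0.06 1177 [0.441 0.244 0.025] [0.618 0.483 0.06 ] [0.507 0.349 0.038] ((517.5946044921875, 380.08380126953125), (253.47055053710938, 135.0377960205078), 73.67604064941406)
0.07 0.095 51 [0.445 0.334 0.073] [0.466 0.355 0.092] [0.455 0.343 0.085] ((455.57110595703125, 344.75787353515625), (19.23780632019043, 20.03782844543457), 54.346988677978516)
0.09 0.106 266 [0.47  0.014 0.09 ] [0.538 0.074 0.106] [0.513 0.05  0.1  ] ((504.59307861328125, 43.26784896850586), (66.09381866455078, 56.370635986328125), 4.519163131713867)
0.108 0.13 45 [0.478 0.024 0.108] [0.51  0.059 0.129] [0.487 0.049 0.111] ((491.8434143066406, 45.25153350830078), (35.87554931640625, 26.265953063964844), 61.84239196777344)
0.13 0.175 87 [0.484 0.031 0.131] [0.508 0.056 0.166] [0.494 0.044 0.159] ((495.88775634765625, 43.729835510253906), (24.6992130279541, 23.10108757019043), 87.16332244873047)
```

View pics/fx.png

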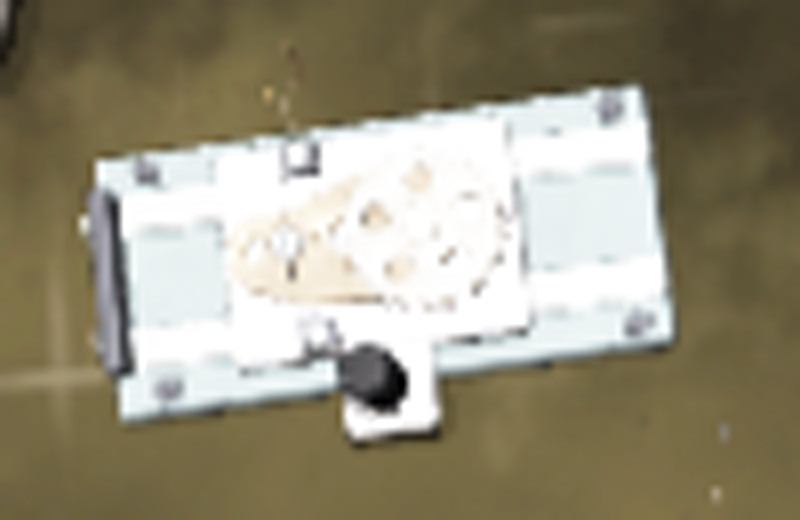

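View pics/st.png

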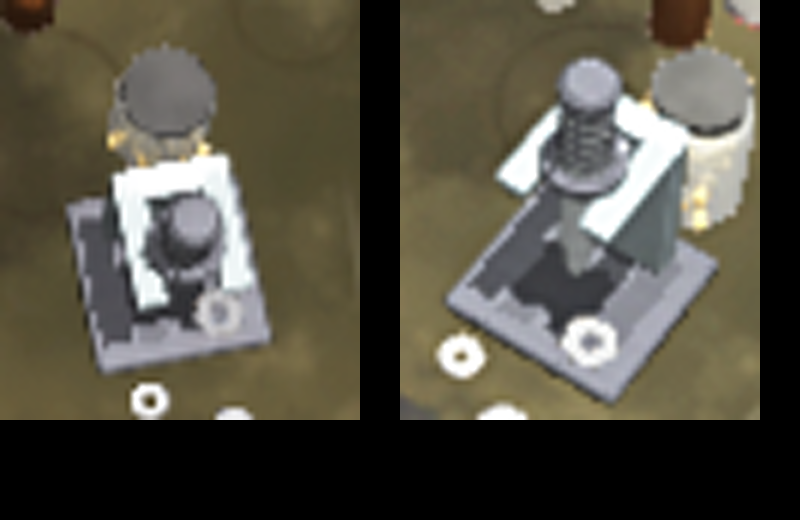

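Fixture: stop at left (bed +y ≈ world +y, slightly toward the robot), slide short of it; punch in the fork, opening toward the robot. Computing geometry.

Run:
```python
from h import *
import pickle
t=pickle.load(open("top.pkl","rb")); s=pickle.load(open("scene.pkl","rb"))
A=lambda x,y,z: ray(t,200+x/8-.44,185+y/8-.44,z)
p=[A(95,160,.012),A(640,88,.012),A(675,345,.012),A(122,420,.012)]
print(np.round(p,3)); L=lambda a,b:np.linalg.norm(a-b)
print("bed sizes",L(p[0],p[1]),L(p[1],p[2]),L(p[2],p[3]),L(p[3],p[0]))
d=p[0]-p[1]+p[3]-p[2]; yaw=np.arctan2(-d[0],d[1]); print("bed yaw",yaw,np.degrees(yaw),"origin",np.mean(p,0))
# slide outline corner far +y right: slide top corners
q=[A(508,115,.041),A(525,330,.035),A(240,370,.035)];print(np.round(q,3))
# mark rough in image
print("mark px",A(290,245,.041)); 
W=cloud(t)
for n,c in(("t",t),("s",s)):
    W=cloud(c);m=(W[...,2]>.075)&(W[...,2]<.092)&(abs(W[...,0]-.455)<.03)&(abs(W[...,1]-.345)<.03)
    v,u=np.nonzero(m);print("knob",n,m.sum(),W[m].mean(0),"top",ray(c,u.mean(),v.mean(),.082))
    m=(W[...,2]>.150)&(W[...,2]<.17)&(abs(W[...,0]-.495)<.03)&(abs(W[...,1]-.044)<.03)
    v,u=np.nonzero(m);print("cap",n,m.sum(),W[m].mean(0),ray(c,u.mean(),v.mean(),.158))
    m=(W[...,2]>.095)&(W[...,2]<.105)&(abs(W[...,0]-.505)<.05)&(abs(W[...,1]-.044)<.05)
    print("fork",cv2.minAreaRect(W[m][:,:2].astype(np.float32)*1000))
B=lambda x,y,z: ray(t,320+x/6-.42,165+y/6-.42,z)
f=[B(68,205,.008),B(103,372,.008),B(270,340,.008)];print("foot",np.round(f,3),L(f[0],f[1]),L(f[1],f[2]),"ctr",(f[0]+f[2])/2)
e=f[0]-f[1];print("stand yaw",np.degrees(np.arctan2(e[1],e[0])))
W=cloud(t);P=W[165:235,320:380].reshape(-1,3);m=(P[:,0]>.545);print("jar",P[m][:,2].max())
```

```text
[[0.557 0.454 0.012]
 [0.565 0.245 0.012]
 [0.465 0.24  0.012]
 [0.457 0.448 0.012]]
bed sizes 0.20889035907625902 0.10038453890114536 0.2084673390976675 0.10067562185739078
bed yaw 0.039208663374527615 2.2464909317096007 origin [0.51103941 0.34688688 0.012     ]
[[0.553 0.293 0.041]
 [0.472 0.293 0.035]
 [0.467 0.399 0.035]]
mark px [0.51125691 0.37682509 0.041     ]
knob t 48 [0.45514356 0.3443972  0.08452503] top [0.45555449 0.34479662 0.082     ]
cap t 73 [0.49568659 0.04325267 0.15921378] [0.4959374  0.04312223 0.158     ]
fork ((504.60198974609375, 43.26774215698242), (66.09319305419922, 56.361854553222656), 4.542070388793945)
knob s 47 [0.45370569 0.34241599 0.08388805] top [0.45472119 0.34377453 0.082     ]
cap s 86 [0.49386264 0.04030173 0.15818349] [0.49396315 0.04036967 0.158     ]
fork ((504.82232666015625, 41.89356994628906), (67.06916046142578, 57.61981201171875), 4.863731384277344)
foot [[ 0.541  0.09   0.008]
 [ 0.454  0.081  0.008]
 [ 0.462 -0.004  0.008]] 0.0878039411951518 0.08596962367447397 ctr [0.50139424 0.04270071 0.008     ]
stand yaw 5.600558518715212
jar 0.08298967174457728
```

```bash
python3 -m jog '[[0,[-36.2,-27.3,0],[0,0,-0.31]],[0,[-36.2,-27.3,0],[0,0,-0.31]],[0,[-36.2,-27.3,0],[0,0,-0.31]],[0,[-36.2,-27.3,0],[0,0,-0.31]],[0,[-36.2,-27.3,0],[0,0,-0.31]],[0,[-36.2,-27.3,0],[0,0,-0.31]],[0,[-36.2,-27.3,0],[0,0,-0.31]],[0,[-36.2,-27.3,0],[0,0,-0.31]],[0,[-36.2,-27.3,0],[0,0,-0.31]],[0,[-36.2,-27.3,0],[0,0,-0.31]]]'
python3 - <<'E'
from h import *
s=observe();print(s["tool_pos"],R.from_quat(s["orientation"]).as_matrix().round(3),s["force"])
E
```

```text
clock: 1.35
tool_pos: [0.4557, 0.2911, 0.1986]
orientation: [-0.02, 1.0, 0.0, -0.0]
force: [-0.6, -0.7, 0.8]
gripper_width: 0.0002
grip_force: 0.0
[0.45565046 0.29109367 0.19855166] [[-0.999 -0.04  -0.001]
 [-0.04   0.999  0.   ]
 [ 0.001  0.    -1.   ]] [-0.61104979 -0.72999466  0.77494799]
```

```bash
python3 -m jog '[[0,[-0.2,0,7],[0,0,0]],[0,[-0.2,0,13.6],[0,0,0]],[0,[-0.2,0,13.6],[0,0,0]],[0,[-0.2,1.5,13.6],[0,0,0]],[0,[-0.2,2.5,13.6],[0,0,0]],[0,[-0.2,3.5,13.6],[0,0,0]],[0,[-0.2,4.5,13.6],[0,0,0]],[0,[-0.2,5.3,13.6],[0,0,0]],[0,[-0.2,6,13.6],[0,0,0]],[0,[-0.2,6,13.6],[0,0,0]]]'
```

```text
clock: 2.6
tool_pos: [0.4562, 0.3504, 0.0627]
orientation: [-0.019, 1.0, -0.0, -0.0]
force: [-0.1, -0.8, 0.3]
gripper_width: 0.0001
grip_force: 0.0
```

```bash
python3 -m jog '[[0,[0,0.5,0],[0,0,0]],[0,[0,1,0],[0,0,0]],[0,[0,1.5,0],[0,0,0]]]'; python3 -m jog '[[0,[0,0.3,0],[0,0,0]],[0,[0,0.6,0],[0,0,0]]]';python3 - <<'E'
from h import *
c=read_camera("top"); save("t2",cv2.resize(c["color"][185:250,200:300],(800,520),interpolation=cv2.INTER_CUBIC))
E
```

```text
clock: 2.98
tool_pos: [0.4558, 0.3653, 0.0628]
orientation: [-0.019, 1.0, 0.0, 0.0]
force: [-0.8, -0.1, -1.2]
gripper_width: 0.0003
grip_force: 0.0
clock: 3.22
tool_pos: [0.4555, 0.3713, 0.0628]
orientation: [-0.019, 1.0, -0.0, -0.0]
force: [-1.1, 0.6, 0.3]
gripper_width: 0.0003
grip_force: 0.0
```

View pics/t2.png

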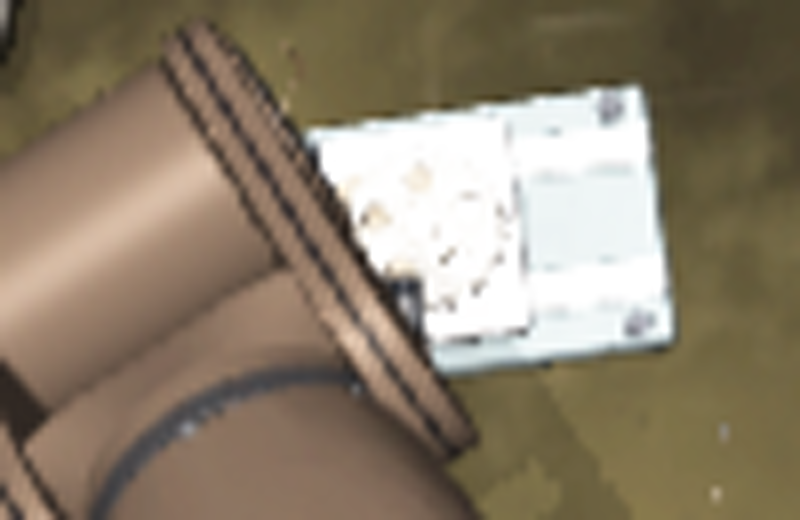

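Slide has not moved though the tool should have reached the knob; check the wrist and scene views.

Run:
```python
from h import *
c=read_camera("wrist"); d=read_camera("scene")
f=np.zeros((600,800,3),np.uint8)
f[:350,:560]=cv2.resize(c["color"],(560,350)); f[350:600,:400]=cv2.resize(d["color"][150:250,200:360],(400,250),interpolation=cv2.INTER_CUBIC)
save("w1",f); print(c["T_tool_cam"].round(3),c["fov_y"],c["cx"],c["cy"])
```

```text
[[-0.    -0.948 -0.319  0.084]
 [ 1.    -0.    -0.    -0.   ]
 [ 0.    -0.319  0.948 -0.174]
 [ 0.     0.     0.     1.   ]] 65.70646984690485 315.49901765637185 200.23450651237172
```

View pics/w1.png

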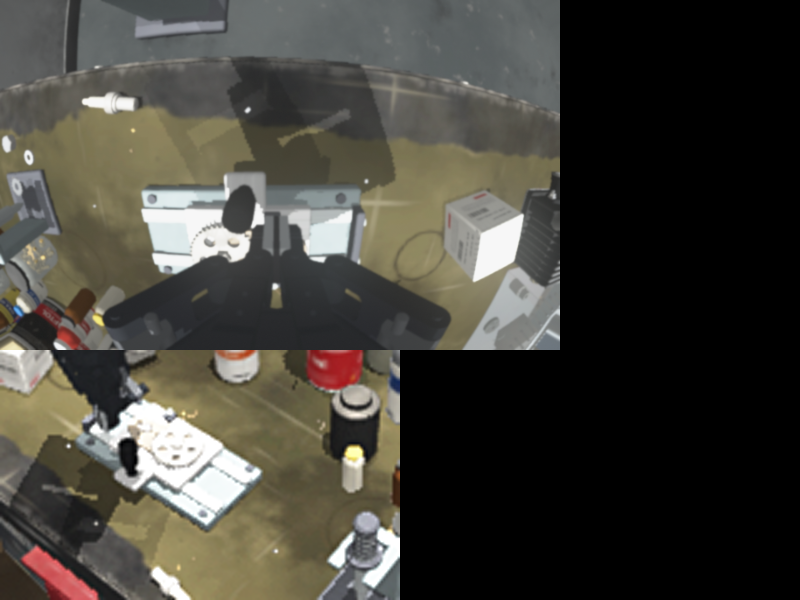

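The scene view shows fingers beyond the knob in x; check consistency of the calibrations.

```bash
cat >> h.py <<'E'
def fdir(c,u,v):
    f=c["color"].shape[0]/2/np.tan(np.radians(c["fov_y"])/2)
    dx,dy=(u-c["cx"]),(v-c["cy"]); r=np.hypot(dx,dy)+1e-9; th=r/f
    return np.stack([dx/r*np.sin(th),dy/r*np.sin(th),np.cos(th)],-1)
def wcam(s,c):
    T=np.eye(4);T[:3,:3]=R.from_quat(s["orientation"]).as_matrix();T[:3,3]=s["tool_pos"]
    return T@c["T_tool_cam"]
def wray(s,c,u,v,zp):
    M=wcam(s,c); d=M[:3,:3]@fdir(c,np.float64(u),np.float64(v)); o=M[:3,3]; return o+d*(zp-o[2])/d[2]
def wcloud(s,c):
    u,v=np.meshgrid(np.arange(640.),np.arange(400.)); d=fdir(c,u,v); M=wcam(s,c)
    P=d/d[...,2:]*c["range_z"][...,None]; return P@M[:3,:3].T+M[:3,3]
def proj(c,p):
    h=400; f=h/2/np.tan(np.radians(c["fov_y"])/2); q=c["view"]@np.r_[p,1]; return q[:2]/q[2]*f+[c["cx"],c["cy"]]
E
python3 - <<'E'
from h import *
import pickle
s=observe(); c=read_camera("wrist"); d=read_camera("scene"); t=read_camera("top")
print("scene view same", np.abs(d["view"]-pickle.load(open("scene.pkl","rb"))["view"]).max(), np.abs(t["view"]-pickle.load(open("top.pkl","rb"))["view"]).max())
print("TCP in scene",proj(d,s["tool_pos"]),"top",proj(t,s["tool_pos"]))
k=8/7
for n,(u,v),z in [("bed c1",(143,187),.012),("bed c2",(360,187),.012),("knobtop",(240,190),.086)]: print(n,wray(s,c,u*k,v*k,z))
W=wcloud(s,c); 
for u,v in[(240,195),(270,230),(290,230),(220,250),(100,260),(400,130)]: print(u,v,W[int(v*k),int(u*k)].round(3),c["range_z"][int(v*k),int(u*k)])
Wd=cloud(d); m=(Wd[...,2]>.05)&(Wd[...,2]<.09)&(Wd[...,0]>.4)&(Wd[...,0]<.55)&(Wd[...,1]>.3)&(Wd[...,1]<.45)
P=Wd[m];print(P[P[:,1]>.36][:20].round(3))
E
```

```text
scene view same 0.0 0.0
TCP in scene [244.73711274 187.78510931] top [237.40861567 232.59613903]
bed c1 [0.46448965 0.24210111 0.012     ]
bed c2 [0.45595435 0.44836913 0.012     ]
knobtop [0.43285525 0.3484261  0.086     ]
240 195 [0.444 0.346 0.065] 0.18566783
270 230 [0.443 0.367 0.114] 0.13929299
290 230 [0.447 0.378 0.107] 0.14762548
220 250 [0.505 0.324 0.045] 0.22391124
100 260 [0.575 0.148 0.   ] 0.2866375
400 130 [ 0.402  0.487 -0.002] 0.23715882
[]
```

Run:
```python
from h import *
s=observe(); c=read_camera("wrist"); W=wcloud(s,c); print(s["tool_pos"],s["gripper_width"])
for u in (306,312,318,324,330):
    for v in range(225,300,6): print(u,v,W[v,u].round(3),c["color"][v,u])
T=np.linalg.inv(wcam(s,c));q=T[:3,:3]@s["tool_pos"]+T[:3,3];f=200/np.tan(np.radians(c["fov_y"])/2);th=np.arctan2(np.hypot(q[0],q[1]),q[2]);print("TCP px",np.array([c["cx"],c["cy"]])+f*th*q[:2]/np.hypot(q[0],q[1]))
save("w2",cv2.resize(c["color"][180:330,230:390],(640,600),interpolation=cv2.INTER_CUBIC))
```

```text
[0.45550986 0.37097559 0.06282478] 0.00021813004768105856
306 225 [0.467 0.364 0.016] [108 116 117]
306 231 [0.472 0.364 0.015] [109 116 116]
306 237 [0.47  0.364 0.031] [129 130 130]
306 243 [0.471 0.365 0.038] [80 83 84]
306 249 [0.443 0.366 0.101] [114 117 118]
306 255 [0.443 0.366 0.107] [115 118 118]
306 261 [0.442 0.366 0.115] [114 117 118]
306 267 [0.443 0.366 0.119] [116 119 119]
306 273 [0.443 0.366 0.124] [115 118 119]
306 279 [0.443 0.366 0.128] [115 118 118]
306 285 [0.444 0.367 0.132] [125 128 128]
306 291 [0.442 0.367 0.139] [61 63 63]
306 297 [0.442 0.367 0.142] [60 61 62]
312 225 [0.466 0.369 0.016] [108 116 117]
312 231 [0.472 0.369 0.016] [109 117 118]
312 237 [0.469 0.369 0.032] [131 132 132]
312 243 [0.471 0.369 0.038] [80 82 84]
312 249 [0.443 0.369 0.102] [93 95 96]
312 255 [0.444 0.369 0.106] [93 96 97]
312 261 [0.442 0.369 0.115] [92 94 95]
312 267 [0.442 0.369 0.12 ] [91 93 94]
312 273 [0.443 0.369 0.124] [91 93 94]
312 279 [0.442 0.369 0.129] [84 85 86]
312 285 [0.443 0.369 0.133] [97 99 99]
312 291 [0.447 0.369 0.132] [86 87 88]
312 297 [0.449 0.369 0.132] 
[... 935 characters left out ...]
14 118 118]
324 285 [0.443 0.374 0.132] [128 132 133]
324 291 [0.442 0.374 0.138] [61 63 63]
324 297 [0.441 0.373 0.143] [59 61 62]
330 225 [0.467 0.383 0.015] [106 114 116]
330 231 [0.471 0.383 0.016] [107 115 116]
330 237 [0.47  0.382 0.03 ] [132 133 132]
330 243 [0.473 0.382 0.034] [163 164 163]
330 249 [0.477 0.382 0.036] [203 204 202]
330 255 [0.482 0.383 0.035] [158 160 160]
330 261 [0.442 0.377 0.115] [92 95 95]
330 267 [0.443 0.377 0.119] [100 103 104]
330 273 [0.442 0.377 0.124] [106 108 110]
330 279 [0.442 0.376 0.13 ] [111 114 115]
330 285 [0.441 0.376 0.135] [77 80 81]
330 291 [0.44  0.376 0.14 ] [61 63 64]
330 297 [0.441 0.376 0.144] [60 62 63]
TCP px [315.68449062 238.3976771 ]
```

View pics/w2.png

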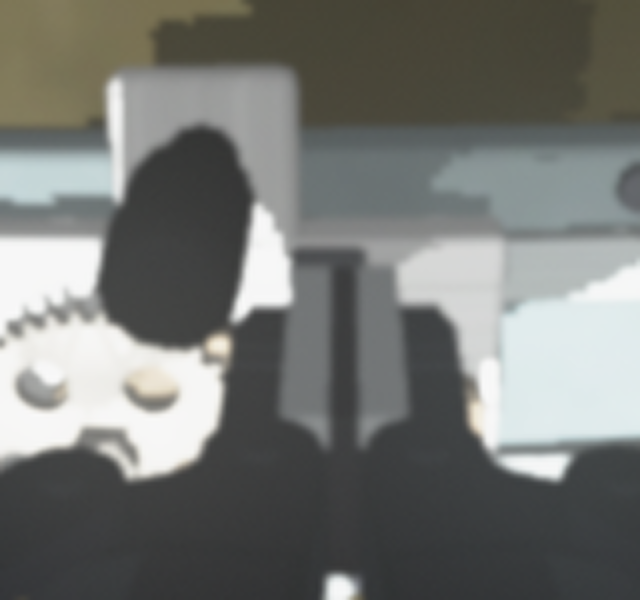

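Run:
```python
from h import *
s=observe(); print(s["tool_pos"])
for n in("scene","top"):
    c=read_camera(n);W=cloud(c); m=(abs(W[...,0]-.455)<.03)&(abs(W[...,1]-.371)<.05)&(W[...,2]>.05)&(W[...,2]<.16)
    P=W[m]; 
    for a in np.arange(.05,.16,.01):
        q=P[(P[:,2]>=a)&(P[:,2]<a+.01)]; print(n,round(a,2),len(q),q.min(0).round(3) if len(q) else '',q.max(0).round(3) if len(q) else '')
```

```text
[0.45547742 0.37093972 0.06278164]
scene 0.05 15 [0.445 0.335 0.05 ] [0.461 0.35  0.06 ]
scene 0.06 19 [0.445 0.332 0.061] [0.464 0.348 0.07 ]
scene 0.07 20 [0.444 0.333 0.071] [0.46  0.357 0.08 ]
scene 0.08 38 [0.445 0.333 0.08 ] [0.464 0.357 0.088]
scene 0.09 4 [0.443 0.363 0.096] [0.449 0.375 0.099]
scene 0.1 17 [0.444 0.355 0.102] [0.459 0.377 0.11 ]
scene 0.11 26 [0.443 0.355 0.111] [0.461 0.385 0.12 ]
scene 0.12 17 [0.442 0.354 0.12 ] [0.452 0.382 0.129]
scene 0.13 13 [0.441 0.345 0.132] [0.45  0.383 0.14 ]
scene 0.14 47 [0.438 0.339 0.14 ] [0.464 0.403 0.15 ]
scene 0.15 50 [0.441 0.33  0.15 ] [0.465 0.415 0.159]
top 0.05 1 [0.484 0.326 0.052] [0.484 0.326 0.052]
top 0.06 0  
top 0.07 0  
top 0.08 0  
top 0.09 0  
top 0.1 0  
top 0.11 0  
top 0.12 0  
top 0.13 0  
top 0.14 0  
top 0.15 0
```

Two cameras agree: the real fingertips are about 34 mm above the reported TCP (tips at z≈0.097 while it reads 0.063), so they passed over the knob. I'll allow for that from now on.

```bash
python3 -m jog '[[0,[0,-1,-2],[0,0,0]],[0,[0,-4.5,-2],[0,0,0]],[0,[0,-7.6,-2],[0,0,0]],[0,[0,-7.6,-2],[0,0,0]],[0,[0,-7.6,1],[0,0,0]],[0,[0,-7.6,3.4],[0,0,0]],[0,[0,-7.6,3.4],[0,0,0]],[0,[0,-6.4,3.4],[0,0,0]],[0,[0,-5.4,3.4],[0,0,0]],[0,[0,-4.4,3.4],[0,0,0]]]'; python3 -m jog '[[0,[0,0.7,0],[0,0,0]],[0,[0,1.4,0],[0,0,0]],[0,[0,2.1,0],[0,0,0]],[0,[0,2.8,0],[0,0,0]]]'
```

```text
clock: 4.92
tool_pos: [0.4581, 0.3278, 0.0302]
orientation: [-0.02, 1.0, -0.0, 0.001]
force: [1.6, -4.1, 3.9]
gripper_width: -0.0002
grip_force: 2.0
clock: 5.42
tool_pos: [0.4563, 0.3554, 0.0289]
orientation: [-0.019, 1.0, -0.0, 0.0]
force: [0.5, -3.8, 3.0]
gripper_width: 0.0005
grip_force: 1.9
```

```bash
python3 -m jog '[[0,[0,0.4,0],[0,0,0]],[0,[0,0.8,0],[0,0,0]],[0,[0,1.2,0],[0,0,0]]]';  python3 -m jog '[[0,[0,0.4,0],[0,0,0]],[0,[0,0.7,0],[0,0,0]]]'
```

```text
clock: 5.8
tool_pos: [0.4558, 0.3602, 0.0288]
orientation: [-0.022, 1.0, -0.008, -0.002]
force: [1.9, -31.9, 13.6]
gripper_width: -0.0003
grip_force: 16.5
clock: 6.05
tool_pos: [0.4556, 0.3599, 0.029]
orientation: [-0.023, 1.0, -0.016, -0.004]
force: [1.3, -51.3, 22.8]
gripper_width: 0.0001
grip_force: 26.7
```

```bash
python3 -m jog '[[0,[0,-2,0],[0,0,0]],[0,[0,-4,0],[0,0,0]],[0,[0,-4,-5],[0,0,0]],[0,[0,-4,-10],[0,0,0]],[0,[-3,-2,-12],[0,0,0]],[0,[-7,1,-12],[0,0,0]],[0,[-10.5,3.6,-12],[0,0,0]],[0,[-10.5,3.6,-12],[0,0,0]],[0,[-10.5,3.6,-12],[0,0,0]]]'
python3 - <<'E'
from h import *
import pickle
s=observe(); c=read_camera("wrist"); pickle.dump((s,c),open("m.pkl","wb"))
M=wcam(s,c);T=np.linalg.inv(M);f=200/np.tan(np.radians(c["fov_y"])/2)
q=T[:3,:3]@np.array([.51,.415,.041])+T[:3,3];th=np.arctan2(np.hypot(q[0],q[1]),q[2]);p=np.array([c["cx"],c["cy"]])+f*th*q[:2]/np.hypot(q[0],q[1]);print("expected mark px",p)
x,y=np.clip(p.astype(int),[100,75],[540,325]);print(x-100,y-75);save("m1",cv2.resize(c["color"][y-75:y+75,x-100:x+100],(800,600),interpolation=cv2.INTER_CUBIC))
E
```

```text
clock: 7.18
tool_pos: [0.5577, 0.414, 0.1477]
orientation: [-0.019, 1.0, -0.0, -0.001]
force: [-0.3, -0.0, 0.5]
gripper_width: 0.0001
grip_force: 0.0
expected mark px [318.83351062 139.58981782]
218 64
```

View pics/m1.png

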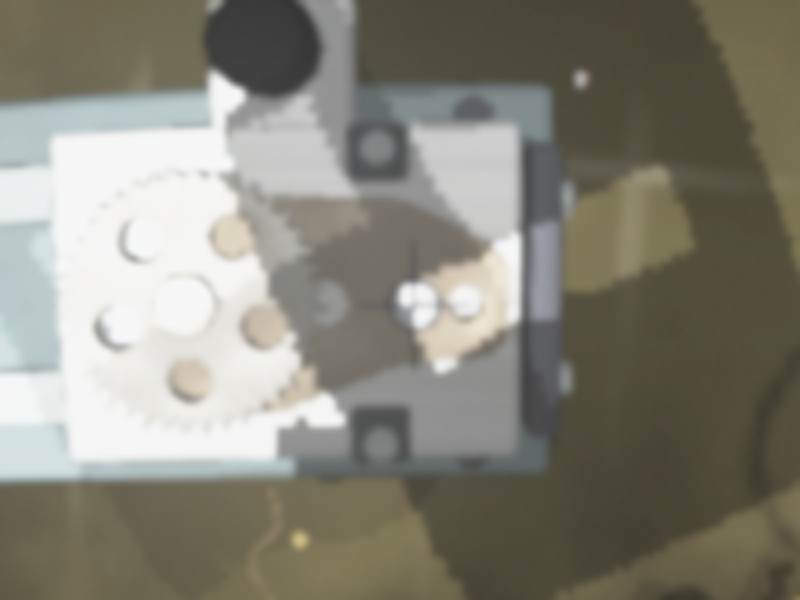

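The slide is against the stop; the mark's cross is at crop (416,305), knob top (262,42).

Run:
```python
from h import *
import pickle
s,c=pickle.load(open("m.pkl","rb")); g=lambda x,y,z: wray(s,c,218+x/4-.375,64+y/4-.375,z)
m=g(416,305,.041);k=g(262,42,.086);d=m-k;yw=.039
print("mark",m,"knob",k,"in bed",R.from_euler('z',-yw).apply(d),"tool",s["tool_pos"])
t=np.array([.495,.0435,0]);Rm=R.from_quat(s["orientation"]).as_matrix();print("to punch",Rm.T@(t-s["tool_pos"]))
t=read_camera("top");print("top ctrl proj mark",proj(t,m));save("t3",cv2.resize(t["color"][185:250,200:300],(800,520),interpolation=cv2.INTER_CUBIC))
```

```text
mark [0.51015971 0.41754852 0.041     ] knob [0.45489044 0.38566184 0.086     ] in bed [ 0.05647051  0.02970748 -0.045     ] tool [0.55768037 0.41399486 0.1476895 ]
to punch [ 0.07666798 -0.3677303   0.14799968]
top ctrl proj mark [222.06526186 216.85552545]
```

```bash
python3 -m jog '[[8.5,[7.7,-36.8,0],[0,0,0]],[8.5,[7.7,-36.8,0],[0,0,0]],[8.5,[7.7,-36.8,0],[0,0,0]],[8.5,[7.7,-36.8,0],[0,0,0]],[8.5,[7.7,-36.8,0],[0,0,0]],[8.5,[7.7,-36.8,0],[0,0,0]],[8.5,[7.7,-36.8,0],[0,0,0]],[8.5,[7.7,-36.8,0],[0,0,0]],[8.5,[7.7,-36.8,0],[0,0,0]]]'
python3 - <<'E'
from h import *
import pickle
s=observe(); c=read_camera("wrist"); pickle.dump((s,c),open("p.pkl","wb"))
save("p1",c["color"])
W=wcloud(s,c);print(s["tool_pos"])
m=(W[...,2]>.153)&(W[...,2]<.168)&(abs(W[...,0]-.495)<.03)&(abs(W[...,1]-.042)<.03)
v,u=np.nonzero(m);print(m.sum(),W[m].mean(0),W[m].min(0),W[m].max(0),u.mean(),v.mean(),cv2.minEnclosingCircle(W[m][:,:2].astype(np.float32)*1000))
m=(abs(W[...,2]-.1)<.004)&(abs(W[...,0]-.5)<.05)&(abs(W[...,1]-.042)<.05)
print(m.sum(),cv2.minAreaRect(W[m][:,:2].astype(np.float32)*1000))
E
```

```text
clock: 8.4
tool_pos: [0.4959, 0.0445, 0.149]
orientation: [-0.02, 1.0, 0.0, 0.0]
force: [0.6, -0.7, -0.5]
gripper_width: 0.0851
grip_force: 0.0
[0.49590337 0.04452299 0.14897161]
1353 [0.49374445 0.04265539 0.15825493] [0.4826568  0.03004123 0.15306784] [0.50883317 0.05523059 0.16112829] 312.6858832224686 241.6459719142646 ((495.5400695800781, 43.07830047607422), 13.515731811523438)
2352 ((503.6419677734375, 42.98686599731445), (65.9089584350586, 56.16667556762695), 5.570865631103516)
```

View pics/p1.png

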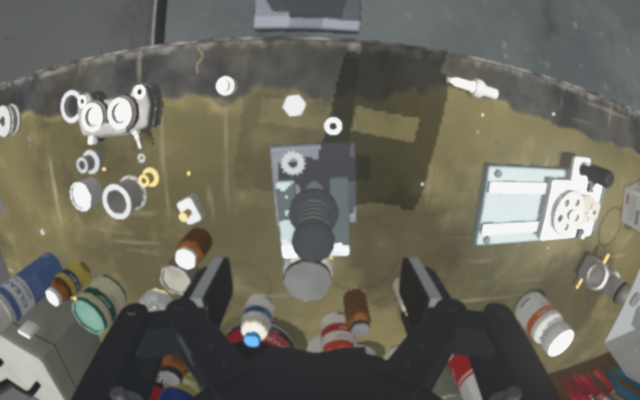

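Punch at (0.4955, 0.0431), upright, centred between the open fingers. Descend and grip just over the collar.

```bash
python3 -m jog '[[8.5,[0,-0.1,3],[0,0,0]],[8.5,[0,-0.1,5.5],[0,0,0]],[8.5,[0,-0.1,7.0],[0,0,0]],[8.5,[0,-0.1,7.0],[0,0,0]]]'; python3 -m jog '[[0,[0,0,0],[0,0,0]],[0,[0,0,0],[0,0,0]],[0,[0,0,0],[0,0,0]],[0,[0,0,0],[0,0,0]],[0,[0,0,0],[0,0,0]],[0,[0,0,0],[0,0,0]]]'
```

```text
clock: 8.95
tool_pos: [0.4952, 0.0432, 0.0776]
orientation: [-0.02, 1.0, 0.0, -0.001]
force: [0.1, -0.7, -0.4]
gripper_width: 0.085
grip_force: 0.0
clock: 9.7
tool_pos: [0.4965, 0.0424, 0.0796]
orientation: [-0.019, 1.0, 0.0, 0.0]
force: [-1.1, 1.0, 5.3]
gripper_width: 0.0226
grip_force: 58.6
```

```bash
python3 -m jog '[[0,[0,0,-2],[0,0,0]],[0,[0,0,-5],[0,0,0]],[0,[0,0,-8],[0,0,0]],[0,[0,0,-11],[0,0,0]],[0,[0,0,-11],[0,0,0]]]'
python3 - <<'E'
from h import *
s=observe(); c=read_camera("scene"); print(s["tool_pos"],s["gripper_width"],s["force"])
W=cloud(c); x,y,z=s["tool_pos"]
m=(abs(W[...,0]-x)<.03)&(abs(W[...,1]-y)<.03)&(W[...,2]>.09)&(W[...,2]<.24)
P=W[m]
for a in np.arange(.09,.24,.01):
    q=P[(P[:,2]>=a)&(P[:,2]<a+.01)]; print(round(a,2),len(q),q.min(0).round(3) if len(q) else '',q.max(0).round(3) if len(q) else '')
save("lift",c["color"][100:300,250:450])
Rm=R.from_quat(s["orientation"]).as_matrix();print("to mark",Rm.T@(np.array([.5102,.4175,z])-s["tool_pos"]))
E
```

```text
clock: 10.32
tool_pos: [0.4972, 0.0421, 0.1901]
orientation: [-0.019, 1.0, -0.0, 0.002]
force: [-0.3, 0.1, -3.5]
gripper_width: 0.0226
grip_force: 59.0
[0.49719203 0.04213824 0.19006485] 0.02260081396311013 [-0.33510845  0.10566479 -3.47766537]
0.09 169 [0.47  0.012 0.091] [0.526 0.072 0.1  ]
0.1 90 [0.471 0.013 0.1  ] [0.527 0.071 0.106]
0.11 0  
0.12 0  
0.13 3 [0.493 0.039 0.135] [0.497 0.042 0.138]
0.14 8 [0.491 0.036 0.141] [0.499 0.043 0.149]
0.15 6 [0.49  0.035 0.151] [0.495 0.044 0.157]
0.16 20 [0.488 0.032 0.16 ] [0.5   0.045 0.17 ]
0.17 17 [0.488 0.032 0.171] [0.499 0.044 0.179]
0.18 18 [0.488 0.033 0.18 ] [0.503 0.046 0.189]
0.19 15 [0.488 0.033 0.19 ] [0.497 0.047 0.198]
0.2 2 [0.484 0.028 0.209] [0.489 0.033 0.21 ]
0.21 62 [0.477 0.023 0.211] [0.501 0.057 0.22 ]
0.22 32 [0.477 0.019 0.22 ] [0.492 0.059 0.23 ]
0.23 61 [0.484 0.016 0.23 ] [0.502 0.065 0.24 ]
to mark [-2.73166241e-02  3.74592338e-01 -1.99617203e-04]
```

```bash
python3 -m jog '[[0,[-0.5,5,0],[0,0,0]],[0,[-0.8,10,0],[0,0,0]],[0,[-1.2,15,0],[0,0,0]],[0,[-1.5,20,0],[0,0,0]],[0,[-2,25,0],[0,0,0]],[0,[-2.4,30,0],[0,0,0]],[0,[-2.7,34,0],[0,0,0]],[0,[-2.7,36.5,0],[0,0,0]],[0,[-2.7,37.4,0],[0,0,0]],[0,[-2.7,37.4,0],[0,0,0]]]'; python3 -m jog '[[0,[0,0,3],[0,0,0]],[0,[0,0,6],[0,0,0]],[0,[0,0,7.5],[0,0,0]],[0,[0,0,7.5],[0,0,0]],[0,[0,0,7.5],[0,0,0]]]'
python3 - <<'E'
from h import *
import pickle
s=observe(); c=read_camera("scene"); pickle.dump((s,c),open("hv.pkl","wb")); print(s["tool_pos"],s["force"])
p=proj(c,[.5102,.4175,.041]);q=proj(c,[s["tool_pos"][0],s["tool_pos"][1],s["tool_pos"][2]-.0596]);print(p,q)
x,y=p.astype(int);print(x-40,y-35);save("hv",cv2.resize(c["color"][y-35:y+25,x-40:x+40],(800,600),interpolation=cv2.INTER_CUBIC))
W=cloud(c);x,y,z=s["tool_pos"]
m=(abs(W[...,0]-x)<.03)&(abs(W[...,1]-y)<.03)&(W[...,2]>.055)&(W[...,2]<.12);P=W[m]
for a in np.arange(.055,.12,.008):
    r=P[(P[:,2]>=a)&(P[:,2]<a+.008)]; print(round(a,3),len(r),r.min(0).round(3) if len(r) else '',r.max(0).round(3) if len(r) else '')
E
```

```text
clock: 11.62
tool_pos: [0.5085, 0.4165, 0.1879]
orientation: [-0.019, 1.0, -0.001, -0.001]
force: [0.9, -1.1, -1.9]
gripper_width: 0.023
grip_force: 59.7
clock: 12.25
tool_pos: [0.5099, 0.4173, 0.1156]
orientation: [-0.019, 1.0, 0.001, 0.001]
force: [1.0, -0.2, -3.2]
gripper_width: 0.0226
grip_force: 59.9
[0.50989373 0.41731698 0.11557158] [ 1.01460898 -0.17681721 -3.20798279]
[248.25884082 174.58808736] [247.63757117 171.20803252]
208 139
0.055 2 [0.505 0.414 0.06 ] [0.509 0.414 0.063]
0.063 6 [0.505 0.411 0.063] [0.516 0.417 0.071]
0.071 5 [0.506 0.41  0.072] [0.508 0.417 0.076]
0.079 7 [0.503 0.408 0.081] [0.511 0.417 0.087]
0.087 9 [0.501 0.407 0.088] [0.513 0.418 0.093]
0.095 17 [0.501 0.406 0.095] [0.515 0.421 0.103]
0.103 13 [0.502 0.408 0.103] [0.516 0.42  0.11 ]
0.111 11 [0.501 0.406 0.112] [0.512 0.419 0.119]
0.119 0
```

View pics/hv.png

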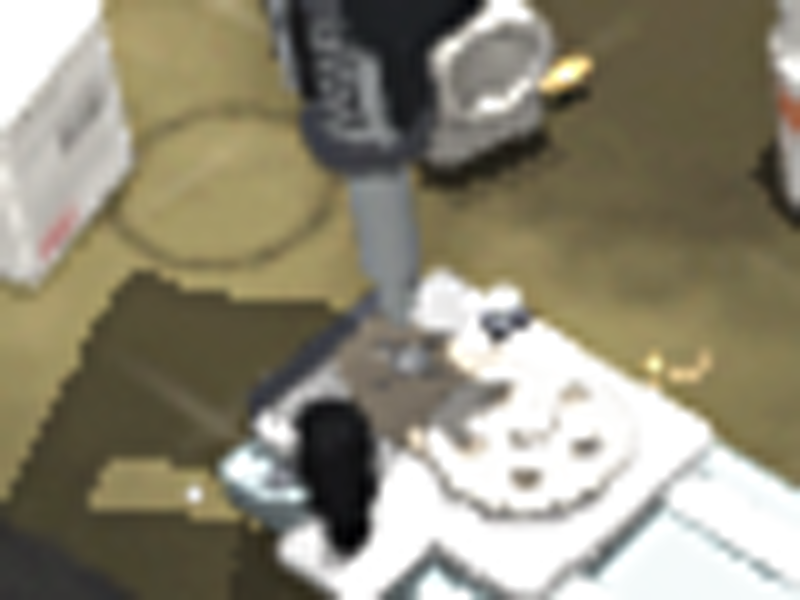

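Tip at crop (398,323), mark at (405,358): both match the projections to about 1 px, so it's aligned. Press.

```bash
python3 -m jog '[[0,[-0.1,0,0.8],[0,0,0]],[0,[-0.1,0,1.3],[0,0,0]],[0,[-0.1,0,1.6],[0,0,0]],[0,[-0.1,0,1.8],[0,0,0]],[0,[-0.1,0,1.8],[0,0,0]]]'
```

```text
clock: 12.92
tool_pos: [0.51, 0.4173, 0.0965]
orientation: [-0.019, 1.0, 0.0, 0.0]
force: [-1.0, -1.0, 1.8]
gripper_width: 0.0226
grip_force: 60.1
```

```bash
python3 -m jog '[[0,[0,0,0.2],[0,0,0]],[0,[0,0,0.4],[0,0,0]]]'; python3 -m jog '[[0,[0,0,0.15],[0,0,0]],[0,[0,0,0.3],[0,0,0]]]'
```

```text
clock: 13.18
tool_pos: [0.5107, 0.4176, 0.0947]
orientation: [-0.019, 1.0, 0.0, 0.001]
force: [-3.0, -1.9, 11.7]
gripper_width: 0.0226
grip_force: 61.0
clock: 13.42
tool_pos: [0.5104, 0.4175, 0.091]
orientation: [-0.019, 1.0, 0.0, 0.001]
force: [-2.8, -1.6, 6.1]
gripper_width: 0.0225
grip_force: 60.8
```

```bash
python3 -m jog '[[0,[0,0,0.2],[0,0,0]],[0,[0,0,0.2],[0,0,0]]]'
```

```text
clock: 13.68
tool_pos: [0.5102, 0.4174, 0.0877]
orientation: [-0.019, 1.0, 0.0, 0.0]
force: [-1.1, -0.3, 3.8]
gripper_width: 0.023
grip_force: 60.5
```

Force peaked (≈11 N + weight) and dropped: tripped. Lift and return.

```bash
python3 -m jog '[[0,[0,0,-2],[0,0,0]],[0,[0,0,-5],[0,0,0]],[0,[0,0,-8],[0,0,0]],[0,[0,0,-10.3],[0,0,0]],[0,[0,0,-10.3],[0,0,0]]]'; python3 -m jog '[[0,[0.5,-5,0],[0,0,0]],[0,[0.8,-10,0],[0,0,0]],[0,[1.2,-15,0],[0,0,0]],[0,[1.6,-20,0],[0,0,0]],[0,[2.1,-25,0],[0,0,0]],[0,[2.5,-30,0],[0,0,0]],[0,[2.8,-34,0],[0,0,0]],[0,[2.8,-36.5,0],[0,0,0]],[0,[2.8,-37.4,0],[0,0,0]],[0,[2.8,-37.4,0],[0,0,0]]]'
python3 - <<'E'
from h import *
s=observe(); t=read_camera("top"); print(s["tool_pos"],s["orientation"])
W=cloud(t);x,y=.4549,.3857
m=(W[...,2]>.075)&(W[...,2]<.092)&(abs(W[...,0]-x)<.03)&(abs(W[...,1]-y)<.04)
v,u=np.nonzero(m);print("knob",m.sum(),ray(t,u.mean(),v.mean(),.082) if m.any() else '')
E
```

```text
clock: 14.3
tool_pos: [0.5111, 0.418, 0.1928]
orientation: [-0.019, 1.0, 0.001, 0.002]
force: [-0.6, 0.6, -2.4]
gripper_width: 0.0225
grip_force: 61.3
clock: 15.55
tool_pos: [0.4957, 0.0425, 0.189]
orientation: [-0.019, 1.0, 0.0, -0.001]
force: [0.4, 0.2, -2.9]
gripper_width: 0.0225
grip_force: 61.5
[0.49565998 0.04251448 0.1889826 ] [-1.86776325e-02  9.99825267e-01  3.63854013e-04 -6.70194834e-04]
knob 49 [0.45403324 0.38370008 0.082     ]
```

```bash
python3 -m jog '[[0,[0,0,3],[0,0,0]],[0,[0,0,6],[0,0,0]],[0,[0,0,8.5],[0,0,0]],[0,[0,0,10],[0,0,0]],[0,[0,0,10.6],[0,0,0]],[0,[0,0,10.8],[0,0,0]],[0,[0,0,10.8],[0,0,0]]]'
```

```text
clock: 16.48
tool_pos: [0.4968, 0.0424, 0.0827]
orientation: [-0.019, 1.0, -0.0, 0.001]
force: [0.8, 0.1, -3.1]
gripper_width: 0.0228
grip_force: 61.6
```

```bash
python3 -m jog '[[0,[0,0,0.2],[0,0,0]],[0,[0,0,0.3],[0,0,0]],[0,[0,0,0.3],[0,0,0]]]'
```

```text
clock: 16.85
tool_pos: [0.4965, 0.0423, 0.0797]
orientation: [-0.019, 1.0, -0.0, 0.0]
force: [-1.8, 0.9, 1.1]
gripper_width: 0.0227
grip_force: 62.0
```

```bash
python3 -m jog '[[3.2,[0,0,0],[0,0,0]],[4.5,[0,0,0],[0,0,0]],[6,[0,0,0],[0,0,0]],[8.5,[0,0,0],[0,0,0]],[8.5,[0,0,0],[0,0,0]],[8.5,[0,0,0],[0,0,0]]]';python3 -m jog '[[8.5,[0,0,-3],[0,0,0]],[8.5,[0,0,-7],[0,0,0]],[8.5,[0,0,-11],[0,0,0]],[8.5,[0,0,-13],[0,0,0]],[8.5,[0,0,-13],[0,0,0]],[8.5,[0,0,-13],[0,0,0]],[8.5,[0,0,-13],[0,0,0]]]'
python3 - <<'E'
from h import *
s=observe(); c=read_camera("wrist")
W=wcloud(s,c);print(s["tool_pos"])
m=(W[...,2]>.153)&(W[...,2]<.168)&(abs(W[...,0]-.495)<.03)&(abs(W[...,1]-.042)<.03)
print(m.sum(),W[m].max(0),np.median(W[m],0),cv2.minEnclosingCircle(W[m][:,:2].astype(np.float32)*1000))
E
```

```text
clock: 17.6
tool_pos: [0.4961, 0.0424, 0.0788]
orientation: [-0.019, 1.0, -0.0, -0.0]
force: [0.3, 0.5, -0.6]
gripper_width: 0.0849
grip_force: 0.0
clock: 18.48
tool_pos: [0.4951, 0.0425, 0.207]
orientation: [-0.019, 1.0, 0.0, -0.002]
force: [0.2, -0.2, 1.1]
gripper_width: 0.085
grip_force: 0.0
[0.49514108 0.04247737 0.20702283]
865 [0.50891681 0.05512632 0.16132682] [0.49422498 0.04224536 0.15873898] ((496.04156494140625, 42.37937545776367), 13.709919929504395)
```

The cap is at (0.496, 0.042), with its top at 0.160 as at the start, so the punch hangs upright in the fork. The gripper is clear and the slide is home.

```bash
python3 -c "
from bench import workorder
print(workorder.finish_job())"
```

```text
the job is handed in; nothing more can be done
None
```

I handed the job in at about 18.5 s on the robot's clock, with no verdict returned: the slide was pushed home (about 39 mm), the punch tripped at the mark by the force reading, and it hangs upright in its fork, released.

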